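Fit the calibration module and zero the bench meter

ROBOT

A 6-joint arm with a two-finger parallel gripper is mounted at the origin on a cart in front of the work surface, level with it; the furniture and walls round the work are solid. World frame = base frame: x ahead of the robot, y to its left, z up, the work surface at z = 0. Lengths are in m, angles in rad, forces in N, time in s.
With the tool pointing down it reaches from about 0.325 to 0.85 m from the base axis. Payload 4.4 kg.
Tool frame: the origin (TCP) lies midway between the tips of the shut fingers; the grasp point (between the pads) lies 19 mm behind it; z points along the fingers, y is the line along which they close (so a half turn about z gives the same grasp; the last joint's range is limited). The gripper opens to 94 mm and grips with 3 to 60 N. Pads are 16 mm wide; open, the fingers measure 119 mm over their backs; the gripper's body (75 mm by 177 mm) begins 78 mm behind the grasp point.
Start: joints at [1.107, 0.207, 1.542, -0, 1.393, -0.15], TCP at [0.177, 0.547, 0.205] pointing down, gripper open.
Joint ranges: [-2.73, 2.73], [-0.86, 2.22], [0.23, 2.46], [-1.11, 4.25], [0.08, 2.63], [-2.82, 2.82]. Speed limits (rad/s): [2.79, 2.79, 3.14, 3.14, 3.14, 3.14].

INTERFACE

Orientations are given as [roll, pitch, yaw] about the fixed x, y, z axes, in that order (R = Rz(yaw) Ry(pitch) Rx(roll)).
In Python, from bench import bot, effector, vision gives the robot as it stands. The module is installed in compiled form; this text tells all that it offers. Calls block until the motion is done:
- bot.reach(position, orientation): joint-space move of the TCP to a pose.
- bot.move_linear(position, attitude=None, speed=0.15, guard=None): straight line of the TCP; attitude=None keeps the orientation; speed is the mean speed in m/s. With guard (N) it stops when the force on the tool has changed by that much, and returns True; else False.
- bot.move_j(angles): joint-space move.
- effector.grip(opening): opening from 0.0 (shut) to 1.0 (fully open); the grip force is fixed at half the most; returns when the fingers have stopped.
- bot.hold(seconds).
- bot.solve_ik(position, orientation): joint angles nearest the present ones, or None.
- bot.observe(): the state.
- vision.grab_frame(name): name is "side" or "top"; returns a dict with "pixels" (420x560x3 uint8, red, green, blue), "fx", "fy", "cx", "cy" (pixels), "eye" and "orientation" of the camera in the world. Camera axes: x right, y up, looking along -z (the intrinsics and any distortion apply to the point x, -y, -z); pixel columns grow to the right and rows downward; lengths in m; the calibration is good to about 2 mm. A picture is of the moment at which its call begins. There is no depth.
A pose or a line that the arm cannot do raises bot.IKError and nothing moves.
- bot.hand_in(): hands the job in; it is judged then, once.
The state is a dict: "t": time; "q": joint angles; "qvel": joint speeds; "joint_efforts": joint torques, N m; "position": TCP position; "tcp_rot": TCP orientation; "force": force on the tool from outside, world axes, zero at the start; "ft_torque": the same for the moment, N m; "opening": opening from 0.0 (shut) to 1.0 (fully open); "grip_force": force on a finger pad.
Only numpy, scipy, OpenCV 4.12 (cv2) and the standard library are available. Lean on these libraries where they do the work, as an engineer would, in place of code of your own. Each camera call takes 0.05 s, during which the arm holds its last target. There are 200 camera calls.

TASK

Take the orange calibration module out of the parking dock and plug it fully home into the black socket block on the grey bench meter, feeling for the socket and without forcing it. Then turn the tare knob until its pointer stands at the red zero mark, and let go. Leave the blue spare module parked.

Things in the scene. Friction and masses are not known exactly. Their poses are not given: they have to be found in the camera images.
- cal_module: orange plug-in module, 62 mm tall, upright in one of the dock's pockets. Origin: centre of its underside, z up. z 0-22 mm: black plug, 16 (x) by 24 mm (y); z 22-62 mm: head to grip, 26 (x) by 34 mm (y), orange on a black foot, whose underside (z 22 mm) is the shoulder that rests on the dock or socket block. Fits the socket either way round (half turn). 40-85 g.
- spare_module: blue module of the same shape and size, in the dock's other pocket; it stays there.
- dock: white block fixed to the worktop, 60 (x) by 140 (y) by 24 mm high, origin at the centre of its underside. Pockets of 20 x 28 mm at y = -35 and +35 mm each hold a module, axes parallel to the dock's, shoulder on the dock's top: module origin 2 mm above the worktop.
- console: grey bench meter fixed to the worktop, 130 (x) by 250 (y) by 40 mm high, origin at the centre of its underside. On top: at y = +60 mm a rail along y with the black socket block (see rail_mid), at y = -65 mm the tare knob. Rail end stops, 8 mm high, at y = 5 and 115 mm. With the module fully home its origin is 54 mm above the worktop and its x is parallel to the console's x.
- rail_mid (a point): middle of the rail, at the height of the socket block's top (76 mm above the worktop); console axes. Block: 50 (x) by 56 (y) by 30 mm high, upright sides, central white-lined pocket 18 (x) by 26 (y), 25 mm deep, 1.5 mm chamfer. Not measured: centred in x, but up to 16 mm off either way along y, held by friction (18 N to shift, travel 20 mm). Find it by touching its side or by camera.
- knob_grip (a point): on the tare knob's vertical axis, 64 mm above the worktop; console axes, does not turn. The knob: a round black skirt 48 mm across, up to 50 mm above the worktop, and on it a grey bar 44 mm long and 13 mm wide, 50 to 74 mm above the worktop, to be gripped across its width. The bar has a white pointer line; the white dial's long red mark is zero.
- tare_knob (a joint): angle of the knob's pointer from the red zero mark, rad, positive counterclockwise seen from above. At 0 bar and pointer lie along the console's +x. Friction about 0.06 N m holds it where left; stops at -1.7 and +1.7; starts between 0.45 and 1.4.

How it is judged:
On the way, in this order (a step that is already met when the one before it is completed fails the run):
1. the orange module is plugged fully home in the socket block (z of cal_module in the frame of console between 0.05 and 0.0565 m and x of cal_module in the frame of rail_mid between -0.005 and 0.005 m and y of cal_module in the frame of rail_mid between -0.024 and 0.024 m and angle between cal_module's own z axis and vertical below 0.08 rad and angle between the x axis of cal_module and the x axis of console, either way round below 0.15 rad), for 0.2 s.
2. the tare knob's pointer stands at the zero mark (value of joint tare_knob between -0.08 and 0.08 rad), for 0.2 s.
At the end, for the whole second after the job is handed in: The orange module is home in the socket block: origin 50 to 56.5 mm above the worktop, within 5 mm of the rail's centre line and 24 mm of its middle, upright within 0.08 rad, x along the console's x (either way) within 0.15 rad, at rest; the knob reads zero within 0.08 rad (all of step 1 and all of step 2 and linear speed of cal_module below 0.02 m/s); the robot touches nothing.
It fails at once if the module is forced against the meter (over 60 N) (contact force between cal_module and console above 60 N).
It fails at once if the blue spare module is taken out or disturbed (moved over 15 mm) (distance of spare_module from where it was at the start of the episode above 0.015 m).
It also fails if it takes over 58 s, if anything falls off the work surface, if the arm or the gripper's body presses on something with over 40 N, if the wrist force passes 120 N, or if a joint passes its speed limit or range.

## Working session

There is one attempt and no reset: what is moved stays moved. The work goes in short steps, each a Python script; the robot and the scene stay as the last script left them, time stands still between calls to the robot, and variables do not carry over. Pictures are saved under pics/ and viewed, at most 10 in all, crops included, and the job is handed in when it is done.

```bash
mkdir -p pics
python3 - <<'E'
from bench import bot, effector, vision
import cv2,numpy as np
for n in ("side","top"):
    f=vision.grab_frame(n); cv2.imwrite(f"pics/{n}0.png",f["pixels"][:,:,::-1])
    print(n,{k:(v if k!="pixels" else v.shape) for k,v in f.items()})
s=bot.observe();print(s["t"],s["position"],s["tcp_rot"],s["force"])
E
```

```text
side {'pixels': (420, 560, 3), 'fx': 478.33711036318806, 'fy': 478.33711036318806, 'cx': 285.42963901875794, 'cy': 208.77419897700156, 'eye': array([ 0.51791182, -0.82722374,  0.72224629]), 'orientation': array([ 0.94641337, -0.00485813,  0.00322074])}
top {'pixels': (420, 560, 3), 'fx': 523.4624022702927, 'fy': 523.4624022702927, 'cx': 278.75179617730004, 'cy': 207.88967331734924, 'eye': array([0.34526313, 0.04416907, 1.13324118]), 'orientation': array([ 0.1611099 ,  0.00931234, -1.5751465 ])}
0.1 [0.17717894 0.54626314 0.20442496] [-3.13960804e+00 -2.79951135e-04  2.82778594e+00] [0.00904148 0.36863579 0.1246588 ]
```

View pics/side0.png

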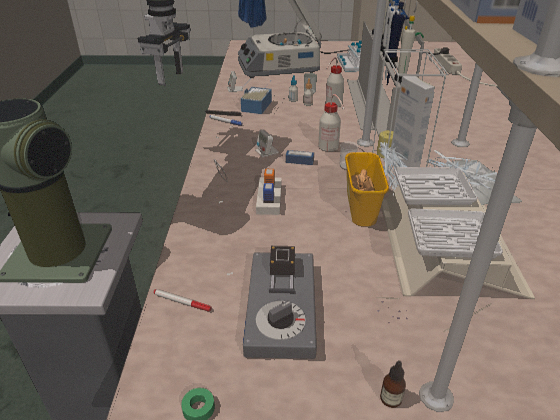

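View pics/top0.png

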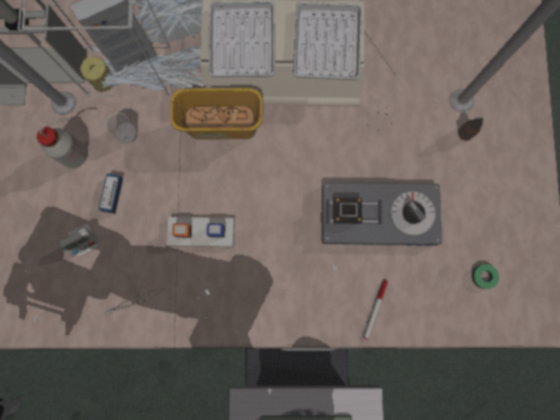

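```bash
cat > h.py <<'E'
import numpy as np, cv2
from scipy.spatial.transform import Rotation as R
from bench import bot, effector, vision
def ray(f,uv):
    uv=np.atleast_2d(uv).astype(float)
    d=np.c_[(uv[:,0]-f["cx"])/f["fx"],-(uv[:,1]-f["cy"])/f["fy"],-np.ones(len(uv))]
    return d@R.from_euler("xyz",f["orientation"]).as_matrix().T
def onplane(f,uv,z):
    d=ray(f,uv); return f["eye"]+d*((z-f["eye"][2])/d[:,2])[:,None]
def tri(f,a,g,b):
    A=ray(f,a)[0];B=ray(g,b)[0]
    s=np.linalg.lstsq(np.c_[A,-B],g["eye"]-f["eye"],rcond=None)[0]
    p=f["eye"]+A*s[0];q=g["eye"]+B*s[1]
    return (p+q)/2,np.linalg.norm(p-q)
def blobs(mask,amin=20):
    cs,_=cv2.findContours(mask.astype(np.uint8),cv2.RETR_EXTERNAL,cv2.CHAIN_APPROX_NONE)
    return sorted([c for c in cs if cv2.contourArea(c)>amin],key=cv2.contourArea,reverse=True)
E
python3 - <<'E'
from h import *
T=vision.grab_frame("top");S=vision.grab_frame("side")
def crop(f,x,y,w,h,k): return cv2.resize(f["pixels"][y:y+h,x:x+w,::-1],None,fx=k,fy=k,interpolation=cv2.INTER_CUBIC)
a=np.zeros((600,800,3),np.uint8)
c=crop(T,312,170,140,85,4);a[:340,:560]=c       # top console  
c=crop(T,160,205,80,50,3);a[0:150,560:800]=c    # top dock
c=crop(S,250,160,40,60,4);a[150:390,600:760]=c  # side dock
c=crop(S,235,235,90,130,2);a[340:600,0:180]=c
c=crop(S,250,240,75,65,4);a[340:600,190:490]=c
c=crop(S,250,295,75,52,4);a[392:600,495:795]=c
cv2.imwrite("pics/comp.png",a)
for n,f in(("T",T),("S",S)):
    hsv=cv2.cvtColor(f["pixels"],cv2.COLOR_RGB2HSV);H,Sa,V=cv2.split(hsv)
    for nm,m in (("or",(H>4)&(H<16)&(Sa>170)),("bl",(H>108)&(H<130)&(Sa>90))):
        for c in blobs(m)[:5]:
            print(n,nm,cv2.contourArea(c),np.round(cv2.minAreaRect(c)[0],1),np.round(cv2.minAreaRect(c)[1:],1) if 0 else cv2.minAreaRect(c)[1:],cv2.boundingRect(c))
E
```

```text
T bl 25.0 [215.  229.5] ((11.0, 14.0), 90.0) (208, 224, 15, 12)
S or 36.5 [268.5 175.5] ((13.0, 9.0), 90.0) (264, 169, 10, 14)
S bl 299.0 [252.  13.] ((26.0, 26.0), 90.0) (239, 0, 27, 27)
S bl 45.0 [267.7 190.7] ((9.689598083496094, 15.959339141845703), 4.085616588592529) (263, 183, 11, 17)
S bl 27.0 [396.2  23. ] ((10.02731990814209, 21.56560516357422), 15.94539737701416) (391, 13, 14, 21)
```

View pics/comp.png

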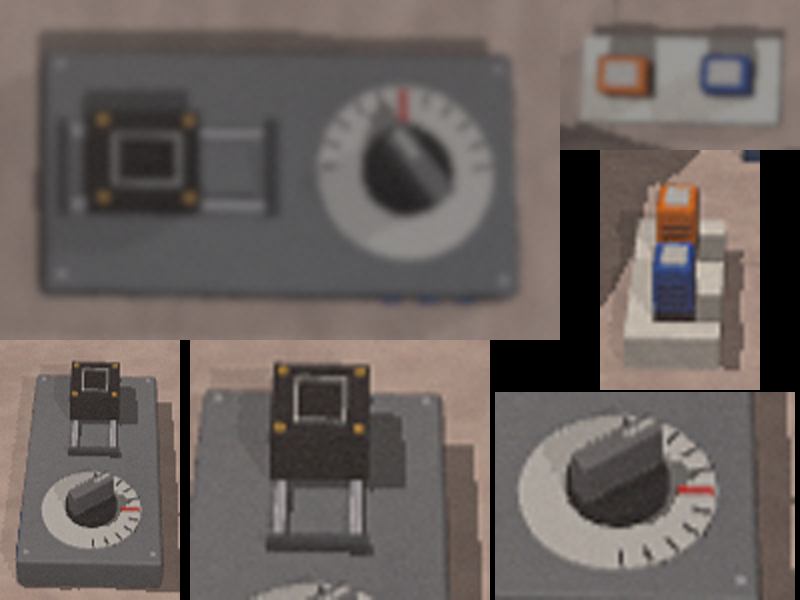

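Run:
```python
from h import *
T=vision.grab_frame("top");S=vision.grab_frame("side")
def cen(w,box):
    x,y,X,Y=box; w=np.clip(w[y:Y,x:X].astype(float),0,None); v,u=np.mgrid[y:Y,x:X]
    return np.array([(w*u).sum(),(w*v).sum()])/w.sum()
def rb(f): p=f["pixels"].astype(float); return p[:,:,0]-p[:,:,2]
# gold screws
def pk(o,k,c,off=(0,0)): return np.array([o[0]+(c[0]-off[0]+.5)/k-.5,o[1]+(c[1]-off[1]+.5)/k-.5])
gt=[pk((312,170),4,c) for c in((103,119),(189,119),(103,198),(189,199))]
gs=[pk((250,240),4,c,(190,340)) for c in((278,368),(363,368),(280,427),(358,427))]
def ref(f,p,r=2):
    p=np.round(p).astype(int); return cen(rb(f)-25,(p[0]-r,p[1]-r,p[0]+r+1,p[1]+r+1))
# order: top-view TL,TR,BL,BR = (+x,+y),(+x,-y),(-x,+y),(-x,-y); side view TL=( -x,+y) TR=(+x,+y) BL=(-x,-y) BR=(+x,-y)
gs=[gs[1],gs[3],gs[0],gs[2]]
P=[]
for a,b in zip(gt,gs):
    a2,b2=ref(T,a),ref(S,b); p,e=tri(T,a2,S,b2); P.append(p); print("gold",a2.round(1),b2.round(1),p.round(4),e.round(4),onplane(T,a2,.076)[0].round(4),onplane(S,b2,.076)[0].round(4))
print("block c",np.mean(P,0), "sizes",np.linalg.norm(P[0]-P[1]),np.linalg.norm(P[0]-P[2]),"dirx",P[0]-P[2],P[1]-P[3])
# module labels: hole within coloured ring
for nm,sgn,bt,bs in(("or",1,(170,218,195,245),(258,163,282,192)),("bl",-1,(203,218,230,242),(258,180,280,210))):
    out=[]
    for f,b in((T,bt),(S,bs)):
        p=f["pixels"].astype(float);D=(p[:,:,0]-p[:,:,2])*sgn
        x,y,X,Y=b; m=(D[y:Y,x:X]>40).astype(np.uint8)
        cs,h=cv2.findContours(m,cv2.RETR_CCOMP,cv2.CHAIN_APPROX_NONE)
        c=max((c for c,hh in zip(cs,h[0]) if hh[3]<0),key=cv2.contourArea)
        holes=[cv2.contourArea(c) for c,hh in zip(cs,h[0]) if hh[3]>=0]
        fill=np.zeros_like(m);cv2.drawContours(fill,[c],-1,1,-1)
        Vw=np.clip(70-np.abs(D[y:Y,x:X]),0,None)*fill*(p[y:Y,x:X].min(2)>90)
        full=np.zeros(D.shape);full[y:Y,x:X]=Vw
        q=cen(full,b);out.append(q);print(nm,q.round(1),"outline",np.array(cv2.boundingRect(c))+[x,y,0,0],holes)
    p,e=tri(T,out[0],S,out[1]);print(nm,"tri",p.round(4),e.round(4),"T@.064",onplane(T,out[0],.064)[0].round(4),"S@.064",onplane(S,out[1],.064)[0].round(4))
# console corner screws in top view
cc=[onplane(T,pk((312,170),4,c),.04)[0] for c in((60,65),(500,65),(62,272),(502,270))]
print(np.round(cc,4)); print("centre",np.mean(cc,0).round(4),"yaw",[np.arctan2(*( (cc[i]-cc[j])[[1,0]]))-np.pi/2 for i,j in((0,1),(2,3))])
# dock outline top z=.024
hsv=cv2.cvtColor(T["pixels"],cv2.COLOR_RGB2HSV);m=((hsv[:,:,1]<40)&(hsv[:,:,2]>120)).astype(np.uint8)
m[:205]=0;m[255:]=0;m[:,:160]=0;m[:,240:]=0
m=cv2.morphologyEx(m,cv2.MORPH_CLOSE,np.ones((17,17)))
c=blobs(m)[0];r=cv2.boxPoints(cv2.minAreaRect(c));print("dock",onplane(T,r,.024).round(4),cv2.minAreaRect(c))
# knob: zero mark, bar
print("knob dial centre",onplane(T,pk((312,170),4,(405,172)),.040)[0])
bar=[pk((250,295),4,c,(495,392)) for c in((575,465),(590,480),(660,422),(640,415))]
print("bar top S",onplane(S,bar,.074).round(4))
```

```text
gold [337.2 199.4] [292.6 247.1] [ 0.5338 -0.0666  0.0761] 0.0006 [ 0.5342 -0.0666  0.076 ] [ 0.5335 -0.0665  0.076 ]
gold [358.8 199.8] [291.7 261.7] [ 0.5322 -0.1109  0.0757] 0.0017 [ 0.533  -0.1108  0.076 ] [ 0.5313 -0.1115  0.076 ]
gold [337.3 218.8] [272.5 247. ] [ 0.4929 -0.0661  0.0759] 0.0023 [ 0.494 -0.066  0.076] [ 0.4917 -0.0665  0.076 ]
gold [358.9 219. ] [271.9 261.3] [ 0.4925 -0.11    0.0755] 0.0017 [ 0.4933 -0.1098  0.076 ] [ 0.4917 -0.1108  0.076 ]
block c [ 0.5128366  -0.08840533  0.07581772] sizes 0.04436449070807661 0.040959687959257675 dirx [ 0.04095643 -0.00047721  0.00019691] [ 0.03963823 -0.00090805  0.00015934]
or [179.5 229.1] outline [172 223  18  14] [84.5]
or [268.9 171. ] outline [264 168  11  16] [8.0, 31.5]
or tri [0.4749 0.2578 0.0635] 0.0023 T@.064 [0.476  0.2579 0.064 ] S@.064 [0.4739 0.2565 0.064 ]
bl [nan nan] outline [219 225   4  11] []
bl [270.7 185.2] outline [263 183  10  11] []
 ** On entry to DLASCL parameter number  4 had an illegal value
 ** On entry to DLASCL parameter number  4 had an illegal value
 ** On entry to DLASCL parameter number  4 had an illegal value
 ** On entry to DLASCL parameter number  4 had an illegal value
 ** On entry to DLASCL parameter number  5 had an illegal value
 ** On entry to DLASCL parameter number  4 had an illegal value<stdin>:5: RuntimeWarning: invalid value encountered in divide
Traceback (most recent call last):
  File "h.py", line 12, in tri
    s=np.linalg.lstsq(np.c_[A,-B],g["eye"]-f["eye"],rcond=None)[0]
      ~~~~~~~~~~~~~~~^^^^^^^^^^^^^^^^^^^^^^^^^^^^^^^^^^^^^^^^^^
numpy.linalg.LinAlgError: SVD did not converge in Linear Least Squares
```

Run:
```python
from h import *
T=vision.grab_frame("top");S=vision.grab_frame("side")
def pk(o,k,c,off=(0,0)): return np.array([o[0]+(c[0]-off[0]+.5)/k-.5,o[1]+(c[1]-off[1]+.5)/k-.5])
ct=[pk((312,170),4,c) for c in((60,65),(500,65),(62,272),(502,270))]
cs=[pk((235,235),2,c,(0,340)) for c in((150,381),(153,553),(40,380),(27,553))]
cc=onplane(T,ct,.04);c2=onplane(S,cs,.04)
print(cc.round(4),c2.round(4),"z",[tri(T,a,S,b)[0][2].round(3) for a,b in zip(ct,cs)])
for C in(cc,c2):print("centre",C.mean(0).round(4),"yaw",[np.arctan2(*((C[i]-C[j])[[1,0]]))-np.pi/2 for i,j in((0,1),(2,3))])
hsv=cv2.cvtColor(T["pixels"],cv2.COLOR_RGB2HSV);m=((hsv[:,:,1]<45)&(hsv[:,:,2]>110)).astype(np.uint8)
m[:205]=0;m[255:]=0;m[:,:160]=0;m[:,240:]=0
m=cv2.morphologyEx(m,cv2.MORPH_CLOSE,np.ones((17,17)))
for c in blobs(m)[:2]:
    r=cv2.boxPoints(cv2.minAreaRect(c));print("dock",onplane(T,r,.024).round(4),cv2.minAreaRect(c))
# both modules: colour-outline centroids in top view -> pair direction
p=T["pixels"].astype(float);D=p[:,:,0]-p[:,:,2]
for nm,mm,b in(("or",D>40,(170,218,195,245)),("bl",D<0,(203,218,230,242))):
    x,y,X,Y=b;k=np.zeros(D.shape,np.uint8);k[y:Y,x:X]=mm[y:Y,x:X]
    r=cv2.minAreaRect(np.vstack(blobs(k,3)));print(nm,r,onplane(T,[r[0]],.06).round(4))
print("dial centre T",onplane(T,[pk((312,170),4,(405,172))],.041)[0].round(4),"S",onplane(S,[pk((250,295),4,(618,492),(495,392))],.041)[0].round(4))
bar=[pk((250,295),4,c,(495,392)) for c in((570,466),(588,479),(662,428),(636,415))]
print("bar top S",onplane(S,bar,.074).round(4))
bt=[pk((312,170),4,c) for c in((372,118),(396,106),(452,180),(428,200))]
print("bar top T",onplane(T,bt,.074).round(4))
a=np.zeros((600,800,3),np.uint8)
a[:,:400]=cv2.resize(T["pixels"][185:245,393:433,::-1],(400,600),interpolation=cv2.INTER_CUBIC)
a[:500,400:]=cv2.resize(S["pixels"][292:342,260:300,::-1],(400,500),interpolation=cv2.INTER_CUBIC)
cv2.imwrite("pics/knob.png",a)
```

```text
[[ 0.5699 -0.0485  0.04  ]
 [ 0.5684 -0.282   0.04  ]
 [ 0.4593 -0.0475  0.04  ]
 [ 0.4591 -0.2773  0.04  ]] [[ 0.571  -0.0508  0.04  ]
 [ 0.565  -0.2794  0.04  ]
 [ 0.4527 -0.0502  0.04  ]
 [ 0.454  -0.2802  0.04  ]] z [np.float64(0.038), np.float64(0.043), np.float64(0.039), np.float64(0.038)]
centre [ 0.5142 -0.1638  0.04  ] yaw [np.float64(-0.0062683235939111626), np.float64(-0.0007592107375449242)]
centre [ 0.5107 -0.1652  0.04  ] yaw [np.float64(-0.02645629527663762), np.float64(0.0054674322389363095)]
dock [[0.5334 0.3094 0.024 ]
 [0.5324 0.1392 0.024 ]
 [0.4271 0.1383 0.024 ]
 [0.428  0.306  0.024 ]] ((199.5, 229.5), (49.0, 79.0), 90.0)
or ((180.5, 229.5), (13.0, 17.0), 90.0) [[0.4757 0.2567 0.06  ]]
bl ((215.0, 229.0), (14.0, 18.0), 90.0) [[0.4763 0.1853 0.06  ]]
dial centre T [ 0.5111 -0.2288  0.041 ] S [ 0.51   -0.2314  0.041 ]
bar top S [[ 0.4888 -0.2454  0.074 ]
 [ 0.497  -0.2529  0.074 ]
 [ 0.5299 -0.2224  0.074 ]
 [ 0.5181 -0.2145  0.074 ]]
bar top T [[ 0.5342 -0.205   0.074 ]
 [ 0.5403 -0.2175  0.074 ]
 [ 0.5018 -0.2443  0.074 ]
 [ 0.4916 -0.2316  0.074 ]]
```

View pics/knob.png

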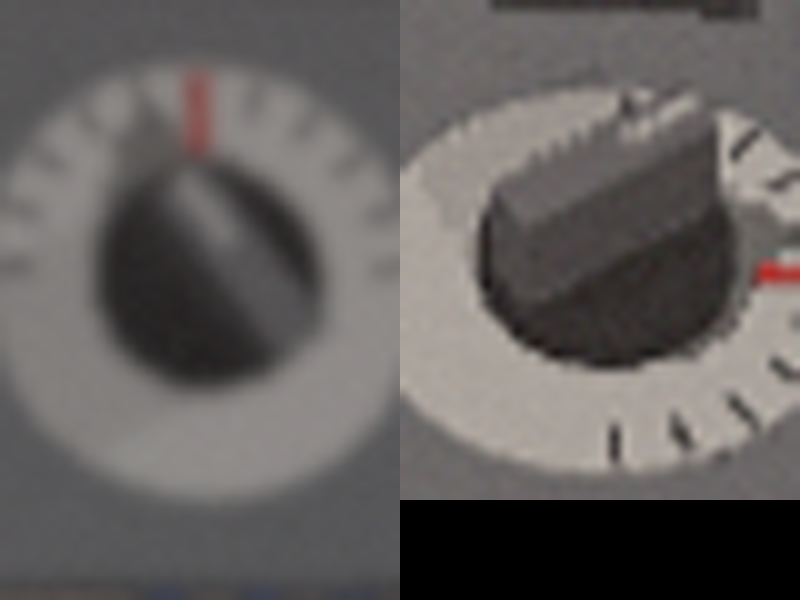

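```bash
cat >> h.py <<'E'
pi=np.pi
def st(): s=bot.observe(); print("t",round(s["t"],2),"pos",s["position"].round(4),"rot",np.round(s["tcp_rot"],3),"F",np.round(s["force"],1),"M",np.round(s["ft_torque"],2),"op",round(s["opening"],3),"gf",round(s["grip_force"],1)); return s
E
python3 - <<'E'
from h import *
for nm,p,ys in(("dock",(.475,.257,.16),(pi/2,-pi/2)),("sock",(.5128,-.0884,.15),(pi/2,-pi/2)),("knob",(.5115,-.2295,.053),(.68,.68-pi,.68+pi,-.1,-.1+pi))):
    for y in ys:
        q=bot.solve_ik(p,[pi,0,y]);print(nm,round(y,2),None if q is None else np.round(q,2))
y=pi/2
bot.reach([.475,.257,.16],[pi,0,y]); effector.grip(.6)
hit=bot.move_linear([.475,.257,.032],speed=.1,guard=8);print(hit);st()
if not hit:
    effector.grip(0.0);st()
E
```

```text
dock 1.57 [ 0.34  0.17  1.68 -0.    1.29  0.34]
dock -1.57 [ 0.34  0.17  1.68  0.    1.29 -2.81]
sock 1.57 [-0.34  0.14  1.73  0.    1.26 -0.34]
sock -1.57 [-0.34  0.14  1.73 -0.    1.26  2.8 ]
knob 0.68 [-0.58  0.35  1.71 -0.    1.09  0.31]
knob -2.46 None
knob 3.82 None
knob -0.1 [-0.58  0.35  1.71 -0.    1.09  1.09]
knob 3.04 [-0.58  0.35  1.71  0.    1.09 -2.05]
False
t 4.12 pos [0.4757 0.2573 0.0328] rot [ 3.140e+00 -1.000e-03  1.571e+00] F [0.2 0.3 0.3] M [-0.02  0.03 -0.03] op 0.602 gf 0.0
t 4.7 pos [0.4751 0.257  0.0321] rot [3.142 0.    1.571] F [-0.4 -0.6  0.6] M [-0.08  0.1  -0.02] op 0.277 gf 29.7
```

Run:
```python
from h import *
print(bot.move_linear([.475,.257,.15],speed=.12));st()
bot.reach([.5128,-.0884,.15],[pi,0,pi/2-.01])
bot.move_linear([.5128,-.0884,.125],speed=.1);st()
T=vision.grab_frame("top");S=vision.grab_frame("side")
a=np.zeros((600,800,3),np.uint8)
a[:,:400]=cv2.resize(T["pixels"][170:245,325:375,::-1],(400,600),interpolation=cv2.INTER_CUBIC)
a[:,400:]=cv2.resize(S["pixels"][200:290,253:313,::-1],(400,600),interpolation=cv2.INTER_CUBIC)
cv2.imwrite("pics/hover.png",a)
```

```text
False
t 5.83 pos [0.4742 0.2567 0.149 ] rot [-3.140e+00  1.000e-03  1.571e+00] F [ 0.2  0.4 -0.1] M [-0.01  0.03 -0.01] op 0.277 gf 29.7
t 7.54 pos [ 0.5124 -0.0874  0.1243] rot [-3.140e+00 -1.000e-03  1.562e+00] F [ 0.1 -0.8 -0.1] M [-0.1  -0.01  0.02] op 0.275 gf 29.7
```

View pics/hover.png

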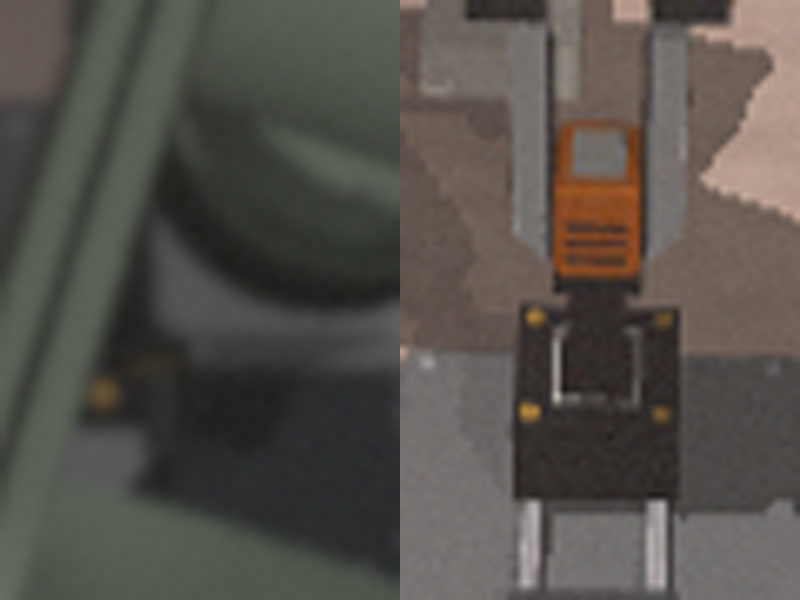

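Run:
```python
from h import *
S=vision.grab_frame("side")
k=[(253+(597-400+.5)/6.667-.5,200+(r+.5)/6.667-.5) for r in(123,183)]
p=onplane(S,k,.156);print(p.round(4),p.mean(0).round(4))
h=bot.move_linear([.5128,-.0884,.100],speed=.03,guard=6);print(h);st();bot.hold(.2);st()
```

```text
[[ 0.5117 -0.0726  0.156 ]
 [ 0.512  -0.1014  0.156 ]] [ 0.5118 -0.087   0.156 ]
False
t 8.68 pos [ 0.513  -0.0885  0.1002] rot [3.141 0.    1.561] F [-0.4  0.9 -0.6] M [-0.05  0.05 -0.02] op 0.275 gf 29.7
t 8.88 pos [ 0.513  -0.0884  0.1003] rot [3.141 0.    1.561] F [ 1.1 -0.5 -0.7] M [-0.    0.08  0.01] op 0.275 gf 29.7
```

Run:
```python
from h import *
h=bot.move_linear([.5128,-.0884,.087],speed=.025,guard=8);print(h);st()
if not h:
    h=bot.move_linear([.5128,-.0884,.081],speed=.012,guard=10);print(h)
st()
```

```text
False
t 9.54 pos [ 0.5128 -0.0884  0.0869] rot [-3.141 -0.     1.561] F [-0.7  0.6 -1. ] M [-0.05  0.03  0.03] op 0.277 gf 29.7
True
t 9.93 pos [ 0.5132 -0.0885  0.0841] rot [3.141 0.    1.561] F [-0.3  0.2  3.9] M [0.   0.17 0.  ] op 0.273 gf 29.7
```

Run:
```python
from h import *
effector.grip(.55);st()
print(bot.move_linear([.5128,-.0884,.20],speed=.15))
bot.reach([.36,.15,.25],[pi,0,pi/2]);st()
T=vision.grab_frame("top");S=vision.grab_frame("side")
a=np.zeros((600,800,3),np.uint8)
a[:300,:480]=cv2.resize(T["pixels"][175:250,325:445,::-1],None,fx=4,fy=4,interpolation=cv2.INTER_CUBIC)
a[300:600,:320]=cv2.resize(S["pixels"][225:300,250:330,::-1],None,fx=4,fy=4,interpolation=cv2.INTER_CUBIC)
a[300:600,320:720]=cv2.resize(S["pixels"][292:342,255:322,::-1],(400,300),interpolation=cv2.INTER_CUBIC)
cv2.imwrite("pics/in.png",a)
```

```text
t 10.53 pos [ 0.5121 -0.0882  0.0829] rot [-3.14  -0.     1.561] F [-0.   0.  -0.8] M [-0.09  0.09 -0.01] op 0.553 gf 0.0
False
t 12.57 pos [0.3604 0.1495 0.2497] rot [-3.141e+00  1.000e-03  1.570e+00] F [-0.3  0.  -0.1] M [-0.07  0.1  -0.  ] op 0.546 gf 0.0
```

View pics/in.png

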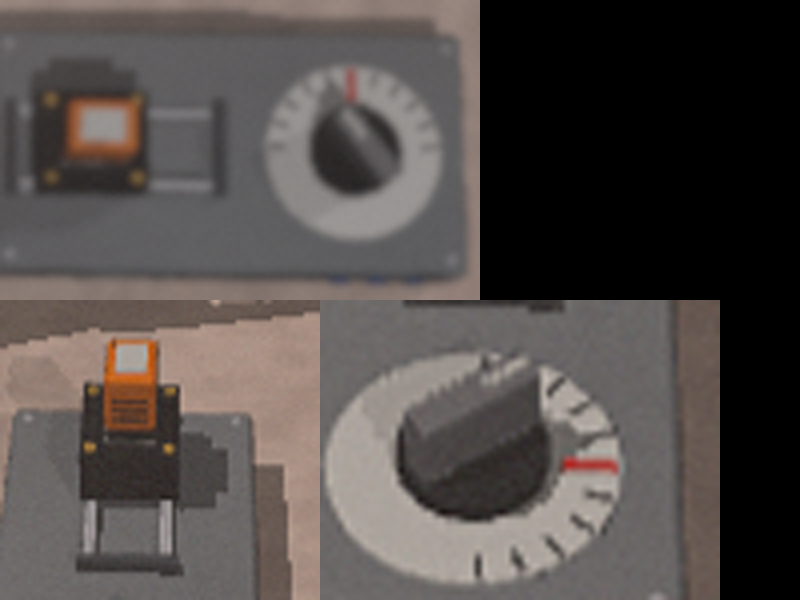

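Run:
```python
from h import *
T=vision.grab_frame("top");S=vision.grab_frame("side")
s=lambda x,y:(260+(x-400+.5)/10-.5,292+(y+.5)/10-.5)
t=lambda x,y:(393+(x+.5)/10-.5,185+(y+.5)/10-.5)
for f,L in((S,[s(525,225),s(715,115)]),(S,[s(490,185),s(695,95)]),(T,[t(185,170),t(300,330)])):
    p=onplane(f,L,.074);d=p[1]-p[0];print(p.round(4),np.arctan(d[1]/d[0]),np.linalg.norm(d))
lab=onplane(T,[(325+103.5/4-.5,175+127.5/4-.5)],.116)[0];print("label",lab.round(4), tri(T,(325+103.5/4-.5,175+127.5/4-.5),S,(250+131.5/4-.5,225+58.5/4-.5)))
```

```text
[[ 0.4954 -0.2475  0.074 ]
 [ 0.5293 -0.221   0.074 ]] 0.6633942829167497 0.0430283029131038
[[ 0.4889 -0.2382  0.074 ]
 [ 0.5257 -0.2161  0.074 ]] 0.5397963264336691 0.04288502314505969
[[ 0.529  -0.2179  0.074 ]
 [ 0.4958 -0.2398  0.074 ]] 0.582649718970864 0.0398139878491095
label [ 0.5128 -0.088   0.116 ] (array([ 0.51267566, -0.08814559,  0.11509033]), np.float64(0.0005913475606068889))
```

Run:
```python
from h import *
c=[.5112,-.2298]
bot.reach(c+[.16],[pi,0,.60]);effector.grip(.45)
h=bot.move_linear(c+[.0545],speed=.06,guard=8);print(h);st()
if not h:
    effector.grip(0.);st();bot.hold(.3);st()
```

```text
False
t 16.61 pos [ 0.5115 -0.23    0.0549] rot [ 3.141 -0.     0.6  ] F [ 0.6  0.1 -0.8] M [-0.08  0.12 -0.  ] op 0.448 gf 0.0
t 17.18 pos [ 0.5106 -0.229   0.0545] rot [-3.14  0.    0.6 ] F [-1.4  2.6  2.8] M [0.55 0.54 0.01] op 0.135 gf 30.0
t 17.48 pos [ 0.5106 -0.229   0.0545] rot [-3.14  0.    0.6 ] F [-2.2  4.   5.1] M [0.85 0.75 0.07] op 0.133 gf 30.0
```

Run:
```python
from h import *
for y in(.4,.2,-.01):
    bot.reach([.5105,-.2287,.0545],[pi,0,y]);s=st()
bot.hold(.3);st()
```

```text
t 17.78 pos [ 0.5106 -0.229   0.0545] rot [ 3.141 -0.     0.403] F [-1.6  1.9  1.8] M [ 0.22  0.41 -0.05] op 0.134 gf 30.0
t 18.09 pos [ 0.5107 -0.2291  0.0545] rot [ 3.141 -0.     0.205] F [-1.   0.4  0.6] M [ 0.08  0.34 -0.03] op 0.134 gf 30.0
t 18.41 pos [ 0.5107 -0.2292  0.0545] rot [ 3.141 -0.    -0.004] F [-0.6 -0.5  0. ] M [-0.02  0.34 -0.13] op 0.137 gf 30.0
t 18.71 pos [ 0.5107 -0.2291  0.0545] rot [ 3.141 -0.    -0.008] F [ 0.3 -2.3  0. ] M [-0.31  0.21  0.03] op 0.133 gf 30.0
```

Run:
```python
from h import *
effector.grip(.45)
print(bot.move_linear([.5107,-.2291,.18],speed=.12))
bot.reach([.36,.15,.25],[pi,0,pi/2]);st()
T=vision.grab_frame("top");S=vision.grab_frame("side")
a=np.zeros((600,800,3),np.uint8)
a[:600,:400]=cv2.resize(T["pixels"][180:240,393:433,::-1],None,fx=10,fy=10,interpolation=cv2.INTER_CUBIC)
a[:450,400:]=cv2.resize(S["pixels"][297:342,262:302,::-1],None,fx=10,fy=10,interpolation=cv2.INTER_CUBIC)
a[450:,400:]=cv2.resize(T["pixels"][195:230,325:418,::-1],(400,150),interpolation=cv2.INTER_CUBIC)
cv2.imwrite("pics/zero.png",a)
```

```text
False
t 22.09 pos [0.3604 0.1495 0.2499] rot [-3.142  0.     1.569] F [0.7 0.8 0.6] M [-0.01  0.04 -0.03] op 0.449 gf 0.0
```

View pics/zero.png

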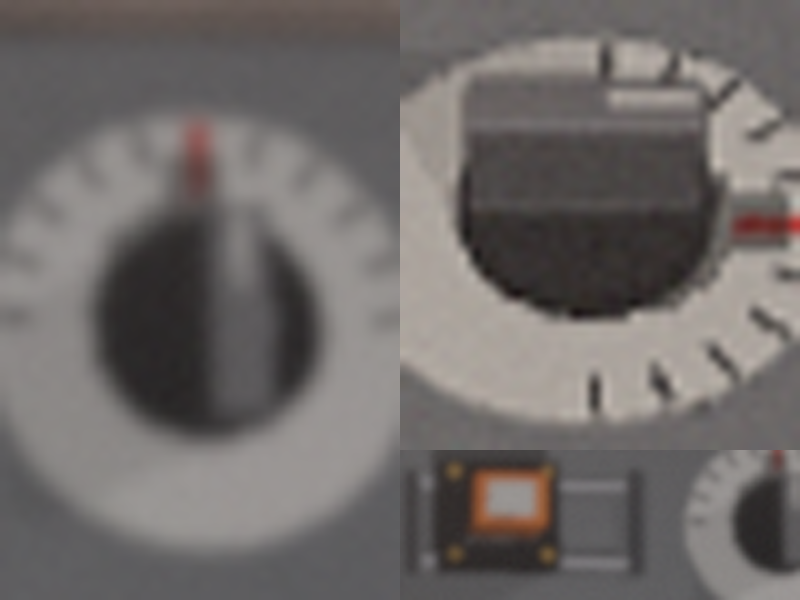

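Run:
```python
from h import *
T=vision.grab_frame("top");S=vision.grab_frame("side")
s=lambda x,y:(262+(x-400+.5)/10-.5,297+(y+.5)/10-.5)
t=lambda x,y:(393+(x+.5)/10-.5,180+(y+.5)/10-.5)
def d(f,a,b,z):
    p=onplane(f,[a,b],z);v=p[1]-p[0];return round(np.arctan2(v[1],v[0]),3)
print("S ticks",d(S,s(597,392),s(605,60),.041)-pi/2,"bar",d(S,s(468,127),s(708,129),.074),d(S,s(475,210),s(710,210),.05),"white",d(S,s(610,99),s(700,99),.074))
print("T ticks",d(T,t(385,318),t(15,316),.041)-pi/2,"bar",d(T,t(243,410),t(238,215),.074))
# console outline edge lines in top view: long edges via Canny + fitLine
g=cv2.GaussianBlur(cv2.cvtColor(T["pixels"],cv2.COLOR_RGB2GRAY),(3,3),0).astype(float)
for r0,r1 in((176,192),(238,250)):
    us=np.arange(335,430);gr=np.abs(np.diff(g[r0:r1,us],axis=0))**2
    vs=(gr*np.arange(r0,r1-1)[:,None]).sum(0)/gr.sum(0)+.5
    k=np.polyfit(us,vs,1);print("edge yaw",d(T,(430,np.polyval(k,430)),(335,np.polyval(k,335)),.04)-pi/2,np.std(vs-np.polyval(k,us)))
```

```text
S ticks -0.008796326794896503 bar -0.003 0.008 white 0.008
T ticks -0.010796326794896505 bar -0.021
edge yaw -0.018796326794896512 1.3047181251867737
edge yaw -0.021796326794896626 0.12138699339768451
```

Console yaw is about -0.01 to -0.02 and the bar about -0.01, so the knob error is well within 0.08 rad. The module is home and the arm is clear.

```bash
python3 -c "
from bench import bot
print(bot.hand_in())"
```

```text
the job is handed in; nothing more can be done
None
```

I plugged the orange module fully home in the socket block, set the tare knob to zero (about 0.01 rad off by camera), left the blue spare parked, and handed the job in with the arm clear at about 22 s; no verdict was returned.

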